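# Lock the pad press with the extension bar

### The arm

A 6-joint arm with a two-finger parallel gripper is mounted at the origin on the work surface. World frame = base frame: x ahead of the robot, y to its left, z up, the work surface at z = 0. Lengths are in m, angles in rad, forces in N, time in s.
With the tool pointing down it reaches from about 0.3 to 0.775 m from the base axis. Payload 14.6 kg.
Tool frame: the origin (TCP) lies on the centre line of the jaws, within the pads' length; the fingertips stand 19 mm ahead of it and the grasp point (between the pads) is the TCP; z points along the fingers, y is the direction in which the jaws open and shut (so a half turn about z gives the same grasp; the last joint's range is limited). The gripper opens to 94 mm and grips with 3 to 60 N. Pads are 16 mm wide; open, the fingers measure 119 mm over their backs; the gripper's body (75 mm by 177 mm) begins 78 mm behind the grasp point.
Start: joints at [-1.312, 0.3, 1.521, -0, 1.321, -0.067], TCP at [0.176, -0.521, 0.224] pointing down, gripper open.
Joint ranges: [-3.03, 3.03], [-0.79, 2.21], [0.23, 2.52], [-1.04, 4.18], [0, 3.07], [-2.55, 2.55]. Speed limits (rad/s): [2.22, 2.22, 2.57, 3.14, 3.14, 3.14].

### API

Orientations are given as [roll, pitch, yaw] about the fixed x, y, z axes, in that order (R = Rz(yaw) Ry(pitch) Rx(roll)).
In Python, from station import ctrl gives the robot as it stands. The module is installed in compiled form; this text tells all that it offers.
- The arm moves only by the shell command python3 -m creep 'ROWS' [FORCE]. ROWS is a JSON object of lists of equal length, an entry for each row: "translation": the shift along the world's x, y, z in mm, a list of three; "yaw": the turn about the world's z in rad; "gripper": the closure in counts, from 0 (fully open) to 255 (shut). A call has 1 to 5 rows; each row is the pose to reach, as a shift and turn from the pose measured when the call began; what a row does not reach only later rows make up. A row lasts 1/12 s, in which the tool goes at most 41.7 mm and 7.16 degrees, less where a joint would pass 70% of its speed; a pose out of reach is approached as far as the arm can. A call with a gripper value outside its range is refused whole. The fingers move at their own pace and stop on an object; FORCE is the grip in N (left out, the last holds). Time passes only in rows, so rows that repeat a pose let the fingers close. It gives the time, the measured TCP pose, the force and the opening at its end, in the units of the state.
- ctrl.get_obs(): the state, without advancing time (a new reading comes with each control period).
- ctrl.camera(name): name is "scene" or "top" or "wrist"; returns a dict with "pixels" (480x640x3 uint8, red, green, blue), "depth" (480x640 float32, m along the optical axis (not along the pixel's ray), 0 where there is no reading), "fx", "fy", "cx", "cy" (pixels), "R" (3x3) and "t" (3): a world point X has camera coordinates R X + t; the wrist camera has in their place "tool_from_camera" (4x4, takes a point from camera to tool coordinates, whose origin is the TCP and whose axes are the flange's). Camera axes: x right, y down, z forward; pixel columns grow to the right and rows downward; lengths in m; the calibration is good to about 2 mm. The wrist camera is an equidistant fisheye: a pixel r from the principal point sees the ray r / f radians off the axis. A picture is of the moment at which its call begins: read the wrist's pose just before it.
- ctrl.hand_in(): hands the job in, once; it reports no verdict.
The state is a dict: "time_s": time; "qpos": joint angles; "joint_vel": joint speeds; "tau": joint torques, N m; "ee_pos": TCP position; "eef_rot": TCP orientation; "force": force on the tool from outside, world axes, zero at the start; "moment": the same for the moment, N m; "grip_width": finger opening in m.
Only numpy, scipy, OpenCV 4.12 (cv2) and the standard library are available. Lean on these libraries where they do the work, as an engineer would, in place of code of your own. Each camera call takes 0.05 s, during which the arm holds its last target. There are 200 camera calls.

### The job

Lock the pad press on its block of notepads: slide the extension bar from the tool tray fully home onto the clamp's short lever and, keeping hold of the bar, swing the lever round past its dead point until you feel it bear firmly on its stop screw. Ease it over: no slamming, no wrenching on the stop, and don't touch the lever itself. Then draw the bar off, lay it gently back flat in the tool tray, leave the clamp locked and the other things where they are.

Things in the scene. Friction and masses are not known exactly. Their poses are not given: they have to be found in the camera images.
- press: pad press on a grey base plate, 270 x 214 x 12 mm (124 wide at the clamp). Origin on the table under the lever's pivot; x axis = pressing direction, away from the robot. Along +x: bushing bar at 78-96 mm (68 mm high, 200 wide), blue jaw plate (200 wide, top at 104 mm, travels 20 mm), notepad block (42 mm thick, 148 wide, top at 117 mm), fence to 206 mm (102 high). A riser 58 mm high, 75 x 40 mm, carries the pivot
- lever_pivot (a point): upright pivot axis of the toggle clamp's lever, at mid-height of the lever, 70 mm above the table. The clamp lies on its side, so the lever swings level. It swings freely (0.35 Nm) until the jaw meets the pads at about 0.9 rad, then takes up to 1.4 to 2.4 Nm (depends on the pads), most near 1.05 rad, falling to nothing at the dead point
- lever (a joint): angle of the clamp's red and steel lever (rad): 0 = open as found, growing counter-clockwise seen from above as it closes. Seen from the pivot the lever points 2.269 rad (130 deg) + this angle counter-clockwise from the press's x axis. Dead point at 1.31: short of it the lever springs back, beyond it the lever stays or pulls on; it is locked once pushed on to bear on the stop screw, which it meets somewhere from 1.33 to 1.42 rad
- lever_seat (a point): on the lever's axis, at the outer face of its dark square shoulder (26 mm wide, 24 mm high), 48 mm from the pivot; x axis outward along the lever, z up. Outside the shoulder stands a bare steel tongue, 12 x 12 mm, 72 mm long with a rounded end
- lever_tip (a point): the rounded end of the lever's tongue, 120 mm from the pivot
- stop_screw: adjustable steel stop screw in a dark bracket on the press, on the side towards which the lever closes; set differently each time. Origin in the middle of its button (7.6 mm long, 10 mm wide), which meets the red lever arm 34 mm from the pivot, 11 mm beside the lever's axis. The lever should bear on it with 20 to 60 N for a moment: pressing with some 0.9 Nm more than it took to swing it there is right. It gives about 0.7 mm
- bar: loose extension bar: aluminium square tube 25 x 25 mm outside, 17 x 17 inside, 300 long, 0.28 to 0.44 kg; open mouth at one end (yellow band), red cap at the other. Origin at its middle, x axis towards the mouth. Home when its mouth meets the lever's shoulder; 2.5 mm clearance all round on the tongue, so under load it runs up to 0.06 rad ahead of the lever
- bar_mouth (a point): centre of the open end of the extension bar, 150 mm from its middle
- tray: shallow wooden tool tray 400 x 200 mm, dark lining at 10 mm height, rim 8 mm thick and 22 mm high; origin under its centre on the table, x along its length. The bar starts in it on the +y half; the glue brush lies in it near y = -70 mm
- brush: loose flat glue brush lying in the tray, 185 x 26 x 10 mm, origin 15 mm from its middle, x axis towards the bristles; leave it
- glue: loose bottle of padding glue, white with a red cap, 68 mm wide, 160 mm high; origin under it; leave it
- finished_pads: loose pile of four finished notepads, 148 x 105 x 36 mm, origin under its middle; leave it
- stapler: loose blue and black stapler, 145 x 38 x 55 mm, origin under its middle; leave it
- hole_punch: loose hole punch, 75 x 105 x 60 mm, origin under its middle; leave it
- bone_folder: loose white bone folder lying flat, 150 x 22 x 5 mm, origin under its middle; leave it
- pen_cup: loose green cup, 76 mm wide, 100 mm high, origin under it; leave it

How it is judged:
By the outcome, as a careful person would: the job done as asked, in the order asked, and still so for the second after the job is handed in, with the robot touching nothing.
It also fails if it takes over 72 s, if anything falls off the work surface, if the arm or the gripper's body presses on something with over 40 N, if the wrist force passes 120 N, or if a joint passes its speed limit or range.

## Working session

There is one attempt and no reset: what is moved stays moved. The work goes in short steps, Python scripts to look and compute and a shell command to move; the robot and the scene stay as the last step left them, time stands still between calls to the robot, and variables do not carry over. Pictures are saved under pics/ and viewed, about 8 in all and at most 12, crops included, and the job is handed in when it is done.

```bash
mkdir -p pics; cat > h.py <<'E'
from station import ctrl
import numpy as np, cv2
def snap(n,f):
    c=ctrl.camera(n); cv2.imwrite(f'pics/{f}.png',c['pixels'][:,:,::-1]); np.save(f'pics/{f}.npy',c,allow_pickle=True); return c
def load(f): return np.load(f'pics/{f}.npy',allow_pickle=True).item()
def pt(c,u,v,z=None):
    ray=np.array([(u-c['cx'])/c['fx'],(v-c['cy'])/c['fy'],1.])
    R=np.array(c['R']);t=np.array(c['t'])
    if z is None:
        d=np.median([x for x in c['depth'][v-1:v+2,u-1:u+2].ravel() if x>0]); return R.T@(ray*d-t)
    o=-R.T@t; r=R.T@ray; return o+r*(z-o[2])/r[2]
E
python3 - <<'E'
from h import *
o=ctrl.get_obs(); print(o)
for n in('top','scene'):
    c=snap(n,n+'0'); print(c['fx'],c['R'],c['t'])
E
```

```text
{'time_s': 0.0, 'qpos': array([-1.31157619e+00,  3.00471190e-01,  1.52159730e+00,  2.07366860e-06,
        1.32073176e+00, -6.65695727e-02]), 'joint_vel': array([-1.10890956e-03,  8.97540342e-05, -1.75883720e-03, -2.19487685e-04,
       -2.38711245e-03, -3.15185231e-04]), 'tau': array([-2.11889535e-03, -5.31819034e+01, -3.52734911e+01,  7.07706157e-02,
        2.43942562e-02, -1.28980464e-04]), 'ee_pos': array([ 0.17597926, -0.52081682,  0.22387942]), 'eef_rot': array([-3.14038787e+00, -8.23337605e-05,  3.25789150e-01]), 'force': array([0.26266137, 0.49797409, 0.40070486]), 'moment': array([ 0.03226371, -0.0300515 , -0.03617421]), 'grip_width': 0.09391134480053578}
583.1242597637063 [[ 0.01258478 -0.99991678 -0.00283975]
 [-0.99386463 -0.01219641 -0.10992881]
 [ 0.10988502  0.00420575 -0.99393541]] [-0.00849372  0.49051065  1.6742913 ]
613.9866806047464 [[ 0.6027932   0.79789492 -0.00201562]
 [ 0.68801606 -0.52105797 -0.50510642]
 [-0.4040721   0.30308794 -0.86305471]] [-0.30364061 -0.32183475  1.79678095]
```

View pics/top0.png

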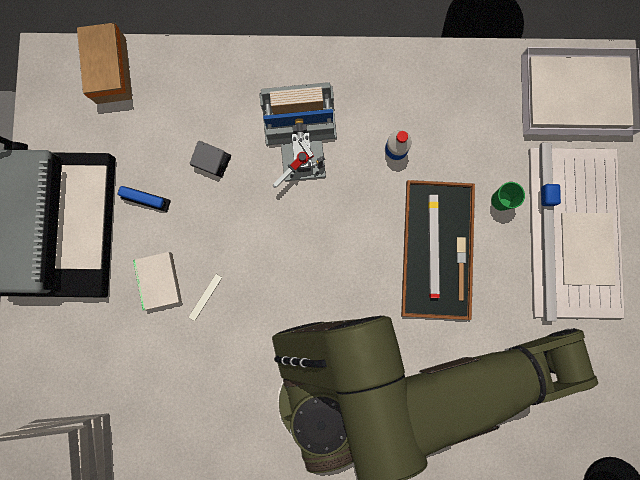

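View pics/scene0.png

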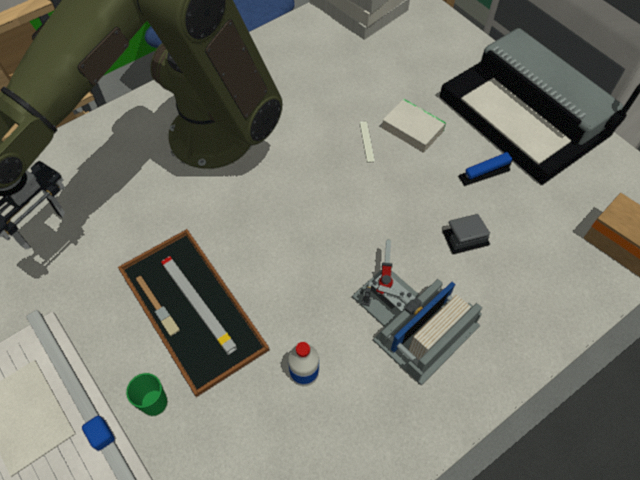

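The top view shows the bar at about (434,195)–(435,299) with its mouth ahead of it, the lever pivot near (303,158) and the lever tip near (276,186). The glue bottle is at (398,148). I'll enlarge both regions.

```bash
python3 - <<'E'
from h import *
c=load('top0'); im=c['pixels'][:,:,::-1]
a=cv2.resize(im[75:200,250:350],None,fx=4.8,fy=4.8,interpolation=cv2.INTER_CUBIC)[:600,:480]
b=cv2.resize(im[175:325,400:480],None,fx=4,fy=4,interpolation=cv2.INTER_CUBIC)
cv2.imwrite('pics/crop.png',np.hstack([a,b]))
for u,v in [(434,200),(435,250),(435,296),(303,158),(277,186),(298,118)]: print(u,v,pt(c,u,v))
E
```

```text
434 200 [ 0.58354327 -0.32097078  0.03339724]
435 250 [ 0.43712162 -0.32272667  0.03318689]
435 296 [ 0.30477106 -0.32151119  0.03387862]
303 158 [0.6920547  0.0616869  0.08431901]
277 186 [ 0.62617812  0.14187784 -0.00214269]
298 118 [0.81001511 0.07815262 0.08237157]
```

View pics/crop.png

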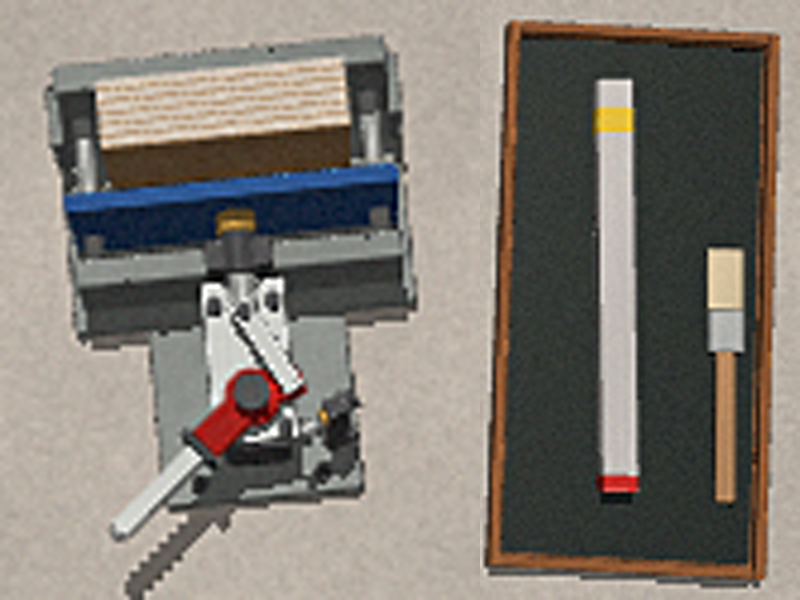

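The crop shows the pivot cap at crop (250,392), the tip at (118,532), the ends of the jaw plate's top at (68,208) and (397,170), and the bar ends at (614,80) and (618,492). The stop screw is at (322,416).

```bash
python3 - <<'E'
from h import *
c=load('top0')
A=lambda x,y,z:pt(c,250+(x+.5)/4.8-.5,75+(y+.5)/4.8-.5,z)
B=lambda x,y,z:pt(c,400+(x-480+.5)/4-.5,175+(y+.5)/4-.5,z)
piv=A(250,392,.086);tip=A(118,532,.072);print('piv',piv,'tip',tip,np.linalg.norm((tip-piv)[:2]),np.arctan2(*(tip-piv)[1::-1]))
l=A(68,208,.104);r=A(397,170,.104);d=l-r;print('jaw',l,r,np.linalg.norm(d),'pressyaw',np.arctan2(-d[0],d[1]))
m=B(614,80,.035);k=B(618,492,.035);print('bar',m,k,np.linalg.norm(m-k),np.arctan2(*(m-k)[1::-1]),(m+k)/2)
print('stop',A(322,416,.07))
for x,y in [(512,22),(778,38),(488,568),(762,580)]:print('tray',B(x,y,.022))
# refined: bar edges from depth mask
P=[];
for v in range(185,310):
  for u in range(415,450):
    p=pt(c,u,v)
    if .028<p[2]<.042:P.append(p)
P=np.array(P);print(len(P),np.median(P[:,2]),cv2.minAreaRect((P[:,:2]*1000).astype(np.float32)))
P=[]
for v in range(140,200):
  for u in range(262,330):
    if c['depth'][v,u]>0:
      p=pt(c,u,v)
      if .06<p[2]<.082:P.append([u,v,*p.round(4)])
for p in P[::6]:print(*p) if p[0]<295 else 0
E
```

```text
piv [0.69664838 0.0654467  0.086     ] tip [0.61381356 0.14344597 0.072     ] 0.11377826117873058 2.386250870744864
jaw [0.80236152 0.17443381 0.104     ] [ 0.82783739 -0.02038717  0.104     ] 0.19647960511319368 pressyaw 0.13002773853365335
bar [ 0.5991433  -0.31824674  0.035     ] [ 0.30010999 -0.31875937  0.035     ] 0.2990337541069174 0.001714270801504239 [ 0.44962664 -0.31850306  0.035     ]
stop [0.68631569 0.0227101  0.07      ]
tray [ 0.64390252 -0.24570838  0.022     ]
tray [ 0.63427145 -0.44175816  0.022     ]
tray [ 0.2445675  -0.22722562  0.022     ]
tray [ 0.23852499 -0.4241018   0.022     ]
914 0.033304539864609455 ((450.538330078125, -319.41302490234375), (297.3775329589844, 26.502729415893555), 0.3936069905757904)
293 140 0.7505 0.0927 0.0616
294 148 0.7266 0.0893 0.0623
294 149 0.7236 0.0892 0.0625
292 162 0.684 0.094 0.0671
292 164 0.677 0.0936 0.0718
294 165 0.6737 0.0877 0.0738
291 166 0.6705 0.0962 0.0747
293 167 0.6673 0.0903 0.0761
292 168 0.6643 0.0931 0.0763
288 169 0.6612 0.1045 0.0766
294 169 0.6623 0.0875 0.0726
290 170 0.6588 0.0988 0.0747
286 171 0.6555 0.1101 0.0759
292 171 0.656 0.093 0.0744
287 172 0.6528 0.1073 0.0748
285 173 0.6493 0.1128 0.0772
283 174 0.647 0.1187 0.0742
281 175 0.6445 0.1246 0.0718
287 175 0.6452 0.1075 0.0695
285 176 0.6411 0.1128 0.0749
283 177 0.638 0.1184 0.0755
281 178 0.6351 0.1241 0.0748
279 179 0.6325 0.13 0.0731
277 180 0.6296 0.1356 0.0729
275 181 0.6262 0.1411 0.0751
281 181 0.628 0.1246 0.067
279 182 0.6233 0.1296 0.0754
277 183 0.6204 0.1353 0.0751
276 184 0.6177 0.1382 0.0741
276 185 0.6148 0.1381 0.0738
274 187 0.611 0.1448 0.0626
```

```bash
python3 -m creep '{"translation":[[35,25,0],[70,50,0],[105,75,0],[140,100,0],[140,100,0]],"yaw":[0.11,0.22,0.33,0.44,0.56],"gripper":[115,115,115,115,115]}' 40
python3 -m creep '{"translation":[[35,25,0],[70,50,0],[105,75,0],[134,102,0],[134,102,0]],"yaw":[0.11,0.22,0.33,0.44,0.56],"gripper":[115,115,115,115,115]}'
python3 -m creep '{"translation":[[0,0,-10],[0,0,-20],[0,0,-30],[0,0,-40],[0,0,-50]],"yaw":[0.11,0.22,0.33,0.44,0.56],"gripper":[115,115,115,115,115]}'
python3 -m creep '{"translation":[[0,0,-10],[0,0,-20],[0,0,-30],[0,0,-40],[0,0,-40]],"yaw":[0.11,0.22,0.33,0.44,0.56],"gripper":[115,115,115,115,115]}'
```

```text
time_s: 0.52
ee_pos: [0.3198, -0.4175, 0.2238]
eef_rot: [-3.14, -0.001, 0.895]
force: [0.3, -0.0, 0.4]
grip_width: 0.064
time_s: 0.93
ee_pos: [0.4571, -0.3117, 0.2234]
eef_rot: [-3.14, -0.002, 1.464]
force: [-0.0, -0.0, 0.1]
grip_width: 0.0519
time_s: 1.35
ee_pos: [0.457, -0.3115, 0.1726]
eef_rot: [-3.14, -0.003, 2.03]
force: [-0.9, 0.3, -1.0]
grip_width: 0.0514
time_s: 1.77
ee_pos: [0.4563, -0.3109, 0.1303]
eef_rot: [-3.141, -0.006, 2.595]
force: [-0.2, -0.1, 0.3]
grip_width: 0.0518
```

```bash
python3 -m creep '{"translation":[[-2,-3,-10],[-4,-6,-20],[-6,-8,-30],[-6,-8,-40],[-6,-8,-40]],"yaw":[0.11,0.22,0.33,0.44,0.55],"gripper":[115,115,115,115,115]}' 
python3 - <<'E'
from h import *
o=ctrl.get_obs();print(o['ee_pos'],o['eef_rot'],o['qpos'],o['grip_width'])
c=snap('wrist','w1');print({k:c[k] for k in('fx','cx','cy','tool_from_camera')})
E
```

```text
time_s: 2.18
ee_pos: [0.4493, -0.3184, 0.0881]
eef_rot: [3.141, -0.009, -3.133]
force: [0.5, -0.5, 0.5]
grip_width: 0.0513
[ 0.44934028 -0.31835997  0.08810764] [ 3.14054777 -0.00880604 -3.13322327] [-0.68072782  0.45556902  1.64766072 -0.00553854  1.04583069 -2.2570952 ] 0.051285557372832045
{'fx': 371.64829954431775, 'cx': 320.45191346928243, 'cy': 238.81072741825807, 'tool_from_camera': array([[-5.61966637e-04, -9.62017046e-01, -2.72988806e-01,
         7.86822258e-02],
       [ 9.99999512e-01, -7.62534329e-04,  6.28614273e-04,
         3.40224081e-04],
       [-8.12900982e-04, -2.72988319e-01,  9.62017004e-01,
        -1.60873799e-01],
       [ 0.00000000e+00,  0.00000000e+00,  0.00000000e+00,
         1.00000000e+00]])}
```

View pics/w1.png

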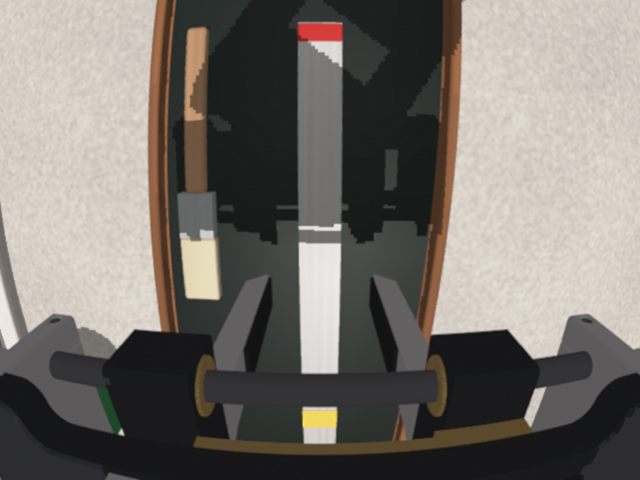

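The wrist view shows the bar centred between the fingers (column 320, fingers at 270 and 372) and parallel to the tool. The brush is clear at (200,270). Descending and gripping.

```bash
python3 -m creep '{"translation":[[0,0,-15],[0,0,-30],[0,0,-42],[0,0,-50],[0,0,-54]],"yaw":[0,0,0,0,0],"gripper":[115,115,115,115,115]}' 
python3 -m creep '{"translation":[[0,0,0],[0,0,0],[0,0,0],[0,0,0],[0,0,0]],"yaw":[0,0,0,0,0],"gripper":[255,255,255,255,255]}' 50
python3 -m creep '{"translation":[[0,0,0],[0,0,0],[0,0,0],[0,0,0]],"yaw":[0,0,0,0],"gripper":[255,255,255,255]}' 50
```

```text
time_s: 2.65
ee_pos: [0.4494, -0.3183, 0.0339]
eef_rot: [3.14, -0.009, -3.126]
force: [-0.4, -0.5, 0.2]
grip_width: 0.0518
time_s: 3.07
ee_pos: [0.4496, -0.3185, 0.0345]
eef_rot: [3.141, -0.008, -3.126]
force: [-0.8, -0.5, 1.8]
grip_width: 0.0246
time_s: 3.4
ee_pos: [0.4496, -0.3184, 0.0345]
eef_rot: [3.141, -0.009, -3.126]
force: [-1.4, 0.3, -0.6]
grip_width: 0.0248
```

```bash
python3 -m creep '{"translation":[[0,0,8],[0,0,25],[0,5,55],[0,20,90],[0,45,120]],"yaw":[0,0,0,0,0],"gripper":[255,255,255,255,255]}' 
python3 -m creep '{"translation":[[2,30,0],[4,60,0],[6,95,0],[8,130,0],[10,165,0]],"yaw":[-0.05,-0.1,-0.15,-0.2,-0.25],"gripper":[255,255,255,255,255]}'
python3 -m creep '{"translation":[[2,35,0],[4,70,0],[6,105,0],[8,140,0],[10,170,0]],"yaw":[-0.05,-0.1,-0.15,-0.2,-0.25],"gripper":[255,255,255,255,255]}'
python3 -m creep '{"translation":[[2,35,0],[4,70,0],[6,105,-10],[8,140,-20],[8,170,-30]],"yaw":[-0.05,-0.1,-0.15,-0.2,-0.26],"gripper":[255,255,255,255,255]}'
```

```text
time_s: 3.82
ee_pos: [0.4493, -0.2741, 0.1567]
eef_rot: [3.141, -0.008, -3.128]
force: [1.4, -0.1, -3.1]
grip_width: 0.0245
time_s: 4.23
ee_pos: [0.459, -0.1075, 0.1572]
eef_rot: [3.141, -0.008, 2.902]
force: [0.6, -0.6, -2.8]
grip_width: 0.0247
time_s: 4.65
ee_pos: [0.4687, 0.0646, 0.1579]
eef_rot: [3.141, -0.007, 2.65]
force: [0.6, -0.9, -4.5]
grip_width: 0.0246
time_s: 5.07
ee_pos: [0.4765, 0.2369, 0.1281]
eef_rot: [3.14, -0.007, 2.389]
force: [-0.3, -0.2, -2.5]
grip_width: 0.0246
```

```bash
python3 -m creep '{"translation":[[0,12,0],[0,24,-6],[0,33,-20],[0,33,-35],[0,33,-45]],"yaw":[0,0,0,0,0],"gripper":[255,255,255,255,255]}' 
python3 -m creep '{"translation":[[0,0,0],[0,0,0]],"yaw":[0,0],"gripper":[255,255]}'
python3 - <<'E'
from h import *
o=ctrl.get_obs();print(o['ee_pos'],o['eef_rot'],o['qpos'])
c=snap('top','top1');s=snap('scene','scene1')
a=cv2.resize(c['pixels'][130:230,210:325,::-1],None,fx=5,fy=5,interpolation=cv2.INTER_CUBIC)
cv2.imwrite('pics/t1.png',a)
def proj(c,X):
    p=np.array(c['R'])@X+np.array(c['t']);return c['fx']*p[0]/p[2]+c['cx'],c['fy']*p[1]/p[2]+c['cy']
u,v=map(int,proj(s,np.array([.60,.15,.07])));print(u,v)
b=cv2.resize(s['pixels'][v-60:v+60,u-80:u+80,::-1],None,fx=5,fy=5,interpolation=cv2.INTER_CUBIC)
cv2.imwrite('pics/s1.png',b)
E
```

```text
time_s: 5.48
ee_pos: [0.4762, 0.2698, 0.082]
eef_rot: [3.141, -0.007, 2.389]
force: [0.3, -0.4, -2.4]
grip_width: 0.0248
time_s: 5.65
ee_pos: [0.4761, 0.2692, 0.0818]
eef_rot: [-3.141, -0.007, 2.389]
force: [-0.2, -0.6, -2.1]
grip_width: 0.0245
[0.47613495 0.2692422  0.08182193] [-3.14119546 -0.00742586  2.38906299] [ 0.44456328  0.45478819  1.66617768  0.007925    1.0237215  -0.37783786]
385 235
```

View pics/t1.png

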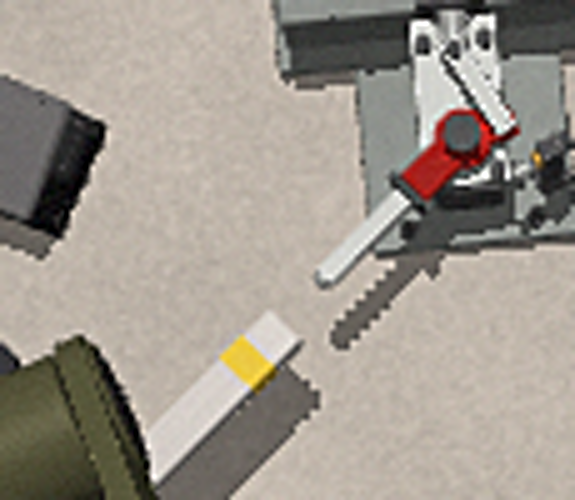

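View pics/s1.png

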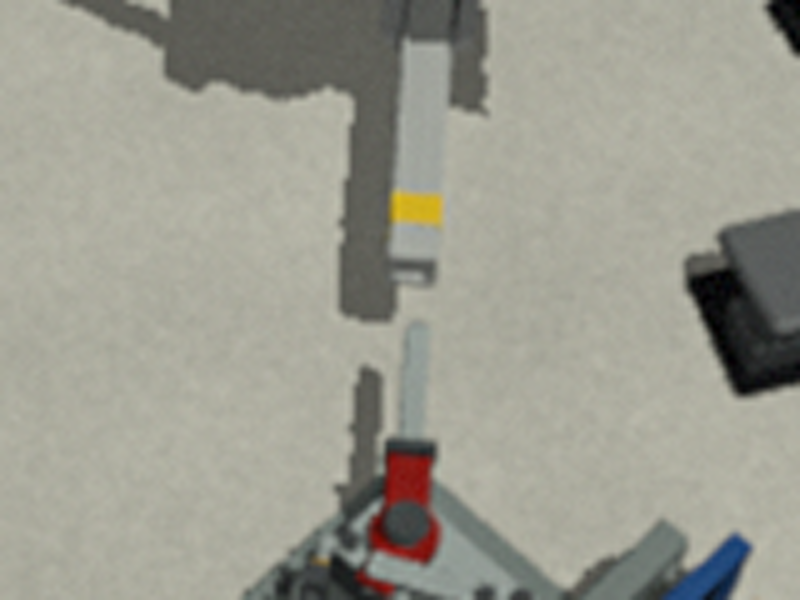

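The top crop shows the bar's mouth centre at about (286,327), the tongue tip at (323,278) and the pivot at (463,132). The scene crop shows the mouth at (413,272) nearly in line with the tongue (416,325)–(410,440). Now fitting both axes from depth.

```bash
cat >> h.py <<'E'
def cloud(c):
    v,u=np.mgrid[0:480,0:640];d=c['depth']
    P=np.stack([(u-c['cx'])/c['fx']*d,(v-c['cy'])/c['fy']*d,d],-1)-np.array(c['t'])
    return P@np.array(c['R']), d>0
def line(P,m):
    Q=P[m];xy=Q[:,:2];l=cv2.fitLine(xy.astype(np.float32),cv2.DIST_HUBER,0,1e-4,1e-4).ravel()
    d=l[:2]*np.sign(l[0]);return l[2:],d,np.arctan2(d[1],d[0]),len(Q),np.median(Q[:,2])
E
python3 - <<'E'
from h import *
o=ctrl.get_obs();tcp=o['ee_pos'][:2]
for f in('top1','scene1','top0','scene0'):
    c=load(f);P,ok=cloud(c);piv=np.array([.698,.064]);e=np.array([np.cos(2.39),np.sin(2.39)]);n=np.array([-e[1],e[0]])
    r=(P[...,:2]-piv)@e;s=(P[...,:2]-piv)@n
    mt=ok&(r>.06)&(r<.115)&(abs(s)<.02)&(P[...,2]>.07)&(P[...,2]<.082)
    T=line(P,mt);print(f,'tongue',T)
    if f[-1]=='1':
        mb=ok&(r>.15)&(r<.23)&(abs(s)<.03)&(P[...,2]>.077)&(P[...,2]<.09)
        B=line(P,mb);print('bar',B, 'r min',np.sort(r[mb])[:4])
        nn=np.array([-B[1][1],B[1][0]]);print('tcp off bar line (mm)',1e3*(tcp-B[0])@nn)
        for rr in(.06,.12):
            p=piv+rr*e; tn=np.array([-T[1][1],T[1][0]]); q=p+tn*((T[0]-p)@tn); print('tongue vs bar line at r',rr,1e3*(q-B[0])@nn)
E
```

```text
top1 tongue (array([0.6348868 , 0.12410842], dtype=float32), array([ 0.7224121 , -0.69146276], dtype=float32), np.float32(-0.76351196), 83, np.float64(0.07481158286080002))
bar (array([0.556942  , 0.19109392], dtype=float32), array([ 0.7158844, -0.6982188], dtype=float32), np.float32(-0.7729065), 211, np.float64(0.08187881685257804)) r min [0.15211236 0.15213871 0.15214193 0.15234736]
tcp off bar line (mm) 0.1212579940126916
tongue vs bar line at r 0.06 6.723818594346942
tongue vs bar line at r 0.12 6.160198148612648
scene1 tongue (array([0.63662446, 0.12483476], dtype=float32), array([ 0.7627777, -0.6466608], dtype=float32), np.float32(-0.7031987), 88, np.float64(0.075198391427135))
bar (array([0.5585243, 0.1918506], dtype=float32), array([ 0.72531396, -0.68841827], dtype=float32), np.float32(-0.7593061), 257, np.float64(0.08246650038347182)) r min [0.15049854 0.15056914 0.15138274 0.15210731]
tcp off bar line (mm) 0.009822951698621036
tongue vs bar line at r 0.06 6.628719618580096
tongue vs bar line at r 0.12 3.2679798068564403
top0 tongue (array([0.6309795 , 0.12863266], dtype=float32), array([ 0.7482453 , -0.66342217], dtype=float32), np.float32(-0.72538316), 78, np.float64(0.07479360812101488))
scene0 tongue (array([0.6371952 , 0.12393674], dtype=float32), array([ 0.73933965, -0.6733327 ], dtype=float32), np.float32(-0.7387072), 91, np.float64(0.07540243218683591))
```

```bash
python3 -m creep '{"translation":[[6,-4,0],[11,-8,-0.5],[15,-12,-0.5],[15.7,-12.4,-0.5],[15.7,-12.4,-0.5]],"yaw":[0.01,0.02,0.02,0.02,0.02],"gripper":[255,255,255,255,255]}' 
cat > m.py <<'E'
from h import *
import sys
k=sys.argv[1]
for i in range(2):
  for n in('top','scene'):
    o=ctrl.get_obs();tcp=o['ee_pos'][:2]
    c=snap(n,n+k);P,ok=cloud(c);piv=np.array([.698,.064]);e=np.array([np.cos(2.40),np.sin(2.40)]);nn=np.array([-e[1],e[0]])*-1
    r=(P[...,:2]-piv)@e;s=(P[...,:2]-piv)@nn
    mb=ok&(r>.115)&(r<.23)&(abs(s)<.03)&(P[...,2]>.0795)&(P[...,2]<.09)
    rm=np.sort(r[mb])[2]
    mt=ok&(r>.058)&(r<min(.115,rm-.006))&(abs(s)<.02)&(P[...,2]>.0725)&(P[...,2]<.079)
    for nm,m in(('tongue',mt),('bar',mb)):
        A=np.polyfit(r[m],s[m],1);print(n,nm,'s at r=.06,.12 mm',(np.polyval(A,[.06,.12])*1e3).round(1),'yaw',round(2.40-np.pi-A[0],3),'z',np.median(P[m][:,2]).round(4),m.sum(),'rmin',r[m].min().round(4))
print(o['ee_pos'],o['eef_rot'],o['force'],o['moment'],o['time_s'])
E
python3 m.py 2
```

```text
time_s: 6.17
ee_pos: [0.4928, 0.2567, 0.0824]
eef_rot: [3.14, -0.007, 2.408]
force: [0.2, -0.6, -3.1]
grip_width: 0.0246
top tongue s at r=.06,.12 mm [1.9 2. ] yaw -0.744 z 0.0754 48 rmin 0.0625
top bar s at r=.06,.12 mm [1.7 1.9] yaw -0.745 z 0.0833 214 rmin 0.1301
scene tongue s at r=.06,.12 mm [4.2 2.8] yaw -0.719 z 0.0755 68 rmin 0.0582
scene bar s at r=.06,.12 mm [4.3 4.1] yaw -0.739 z 0.0828 292 rmin 0.126
top tongue s at r=.06,.12 mm [1.5 2.2] yaw -0.755 z 0.0755 61 rmin 0.0587
top bar s at r=.06,.12 mm [2.7 2.6] yaw -0.74 z 0.0828 216 rmin 0.1305
scene tongue s at r=.06,.12 mm [3.4 3.7] yaw -0.747 z 0.0754 69 rmin 0.0587
scene bar s at r=.06,.12 mm [2.7 3.3] yaw -0.752 z 0.0833 286 rmin 0.1242
[0.49223778 0.25722923 0.0823    ] [ 3.14018473 -0.00682401  2.40891933] [ 0.57056614  0.28305711 -3.659609  ] [-0.01453943 -0.1509981   0.00786591] 6.3167
```

```bash
python3 -m creep '{"translation":[[4,-3.7,-1],[8,-7.4,-1],[12,-11,-1],[16,-14.7,-1],[18.5,-17,-1]],"yaw":[0,0,0,0,0],"gripper":[255,255,255,255,255]}' 
python3 -m creep '{"translation":[[4,-3.7,0],[8,-7.4,0],[11,-10.2,0],[11,-10.2,0]],"yaw":[0,0,0,0],"gripper":[255,255,255,255]}' 
python3 m.py 3
```

```text
time_s: 6.78
ee_pos: [0.5114, 0.2396, 0.0813]
eef_rot: [3.14, -0.007, 2.408]
force: [-0.4, -0.1, -3.2]
grip_width: 0.0247
time_s: 7.12
ee_pos: [0.523, 0.2288, 0.0813]
eef_rot: [3.14, -0.007, 2.408]
force: [-0.2, 0.6, -3.0]
grip_width: 0.0247
top tongue s at r=.06,.12 mm [2.2 0.7] yaw -0.717 z 0.0758 60 rmin 0.0583
top bar s at r=.06,.12 mm [7.2 3.9] yaw -0.686 z 0.0826 139 rmin 0.1155
scene tongue s at r=.06,.12 mm [3.7 2.4] yaw -0.719 z 0.0761 65 rmin 0.0585
scene bar s at r=.06,.12 mm [3.9 3.9] yaw -0.742 z 0.0822 301 rmin 0.1155
top tongue s at r=.06,.12 mm [ 1.4 -0.4] yaw -0.71 z 0.0769 41 rmin 0.0647
top bar s at r=.06,.12 mm [6.2 3.5] yaw -0.697 z 0.0826 151 rmin 0.1154
scene tongue s at r=.06,.12 mm [3.5 3.8] yaw -0.748 z 0.0761 62 rmin 0.0589
scene bar s at r=.06,.12 mm [3.6 3.9] yaw -0.746 z 0.0825 300 rmin 0.1152
[0.5222865  0.22944973 0.0812396 ] [ 3.14023804 -0.00679355  2.4084934 ] [-0.42578942 -0.10325136 -2.26556234] [-0.00203644 -0.15073333 -0.01046206] 7.2667
```

```bash
python3 -m creep '{"translation":[[5,-4.6,0],[10,-9.2,0],[15,-13.8,0],[20,-18.4,0],[23.5,-21.7,0]],"yaw":[0,0,0,0,0],"gripper":[255,255,255,255,255]}' 
python3 -m creep '{"translation":[[1.5,-1.4,0],[3,-2.8,0],[4,-3.7,0],[5,-4.6,0]],"yaw":[0,0,0,0],"gripper":[255,255,255,255]}'
python3 -m creep '{"translation":[[0.7,-0.7,0],[1.5,-1.4,0],[2.2,-2,0],[2.2,-2,0]],"yaw":[0,0,0,0],"gripper":[255,255,255,255]}'
```

```text
time_s: 7.73
ee_pos: [0.5465, 0.207, 0.0813]
eef_rot: [3.14, -0.007, 2.408]
force: [0.4, 0.3, -3.0]
grip_width: 0.0247
time_s: 8.07
ee_pos: [0.5515, 0.2025, 0.0812]
eef_rot: [3.14, -0.007, 2.408]
force: [0.4, 0.1, -3.0]
grip_width: 0.025
time_s: 8.4
ee_pos: [0.5523, 0.2017, 0.0809]
eef_rot: [3.141, -0.01, 2.409]
force: [-9.3, 9.2, -1.6]
grip_width: 0.0244
```

```bash
cat > sw.py <<'E'
from h import *
import sys
P=np.array([.6985,.0672]);rho=float(sys.argv[2]);
o=ctrl.get_obs();p=o['ee_pos'][:2];d=p-P;f=np.arctan2(d[1],d[0])%(2*np.pi);yaw=o['eef_rot'][2]%(2*np.pi)
e=d/np.linalg.norm(d);t=np.array([-e[1],e[0]])
print('phi',f.round(4),'yaw',yaw.round(4),'lever~',(yaw-2.402).round(4),'r',np.linalg.norm(d).round(4),'Fr',(o['force'][:2]@e).round(1),'Ft',(o['force'][:2]@t).round(1),'Mz',o['moment'][2].round(2),'z',o['ee_pos'][2].round(4),'q6',o['qpos'][5].round(3),'t',o['time_s'])
if len(sys.argv)>3: 
    z=(float(sys.argv[4]) if len(sys.argv)>4 else .0812)-o['ee_pos'][2]
    for s in map(float,sys.argv[3].split(',')):
        a=yaw+s; q=P+rho*np.array([np.cos(a-float(sys.argv[1])),np.sin(a-float(sys.argv[1]))]); print([*((q-p)*1e3).round(1),round(z*1e3,1)],s)
E
python3 sw.py 0.011 .1985 .03,.08,.13,.18,.22
```

```text
phi 2.3976 yaw 2.4088 lever~ 0.0068 r 0.1987 Fr 13.1 Ft -0.5 Mz -0.08 z 0.0809 q6 -0.559 t 8.4
[np.float64(-3.9), np.float64(-4.6), np.float64(0.3)] 0.03
[np.float64(-10.2), np.float64(-12.2), np.float64(0.3)] 0.08
[np.float64(-16.1), np.float64(-20.2), np.float64(0.3)] 0.13
[np.float64(-21.6), np.float64(-28.5), np.float64(0.3)] 0.18
[np.float64(-25.7), np.float64(-35.3), np.float64(0.3)] 0.22
```

```bash
python3 -m creep '{"translation":[[-3.9,-4.6,0.3],[-10.2,-12.2,0.3],[-16.1,-20.2,0.3],[-21.6,-28.5,0.3],[-25.7,-35.3,0.3]],"yaw":[0.03,0.08,0.13,0.18,0.22],"gripper":[255,255,255,255,255]}'; python3 sw.py 0.011 .1985 .04,.09,.14,.19,.23
```

```text
time_s: 8.82
ee_pos: [0.5258, 0.167, 0.0812]
eef_rot: [3.141, -0.011, 2.633]
force: [-2.2, 7.2, -4.0]
grip_width: 0.0246
phi 2.6175 yaw 2.6327 lever~ 0.2307 r 0.1995 Fr 5.5 Ft -5.1 Mz 0.57 z 0.0812 q6 -0.83 t 8.8167
[np.float64(-3.4), np.float64(-8.2), np.float64(0.0)] 0.04
[np.float64(-7.7), np.float64(-17.1), np.float64(0.0)] 0.09
[np.float64(-11.6), np.float64(-26.2), np.float64(0.0)] 0.14
[np.float64(-15.1), np.float64(-35.5), np.float64(0.0)] 0.19
[np.float64(-17.5), np.float64(-43.1), np.float64(0.0)] 0.23
```

```bash
python3 -m creep '{"translation":[[-3.4,-8.2,0],[-7.7,-17.1,0],[-11.6,-26.2,0],[-15.1,-35.5,0],[-17.5,-43.1,0]],"yaw":[0.04,0.09,0.14,0.19,0.23],"gripper":[255,255,255,255,255]}'; python3 sw.py 0.012 .1985 .04,.09,.14,.19,.23
```

```text
time_s: 9.23
ee_pos: [0.5071, 0.1243, 0.081]
eef_rot: [3.14, -0.013, 2.866]
force: [-6.1, 6.7, -1.4]
grip_width: 0.0244
phi 2.8517 yaw 2.8664 lever~ 0.4644 r 0.1997 Fr 7.8 Ft -4.7 Mz 0.56 z 0.081 q6 -1.133 t 9.2333
[np.float64(-1.1), np.float64(-8.5), np.float64(0.2)] 0.04
[np.float64(-3.3), np.float64(-18.2), np.float64(0.2)] 0.09
[np.float64(-5.0), np.float64(-28.0), np.float64(0.2)] 0.14
[np.float64(-6.2), np.float64(-37.8), np.float64(0.2)] 0.19
[np.float64(-6.8), np.float64(-45.7), np.float64(0.2)] 0.23
```

```bash
python3 -m creep '{"translation":[[-1.1,-8.5,0.2],[-3.3,-18.2,0.2],[-5,-28,0.2],[-6.2,-37.8,0.2],[-6.8,-45.7,0.2]],"yaw":[0.04,0.09,0.14,0.19,0.23],"gripper":[255,255,255,255,255]}'; python3 sw.py 0.012 .1985 .03,.06,.09,.12,.14
```

```text
time_s: 9.65
ee_pos: [0.4988, 0.0788, 0.0809]
eef_rot: [3.14, -0.017, 3.1]
force: [-8.6, 4.9, -0.1]
grip_width: 0.0243
phi 3.0837 yaw 3.1001 lever~ 0.6981 r 0.2 Fr 8.9 Ft -4.4 Mz 0.44 z 0.0809 q6 -1.45 t 9.65
[np.float64(1.2), np.float64(-6.9), np.float64(0.3)] 0.03
[np.float64(1.2), np.float64(-12.9), np.float64(0.3)] 0.06
[np.float64(1.3), np.float64(-18.8), np.float64(0.3)] 0.09
[np.float64(1.6), np.float64(-24.8), np.float64(0.3)] 0.12
[np.float64(1.9), np.float64(-28.7), np.float64(0.3)] 0.14
```

```bash
python3 -m creep '{"translation":[[0.5,-6.5,0.2],[0.5,-12.5,0.3],[0.6,-18.5,0.3],[0.9,-24.5,0.3],[1.3,-28.5,0.3]],"yaw":[0.03,0.06,0.09,0.12,0.14],"gripper":[255,255,255,255,255]}'; python3 sw.py 0.013 .1995 .025,.05,.075,.1,.12
```

```text
time_s: 10.07
ee_pos: [0.499, 0.0504, 0.081]
eef_rot: [3.139, -0.019, -3.041]
force: [-8.4, 4.2, -0.5]
grip_width: 0.0245
phi 3.2258 yaw 3.2426 lever~ 0.8406 r 0.2003 Fr 8.1 Ft -4.9 Mz 0.41 z 0.081 q6 -1.645 t 10.0667
[np.float64(1.3), np.float64(-5.6), np.float64(0.2)] 0.025
[np.float64(1.9), np.float64(-10.6), np.float64(0.2)] 0.05
[np.float64(2.7), np.float64(-15.5), np.float64(0.2)] 0.075
[np.float64(3.6), np.float64(-20.4), np.float64(0.2)] 0.1
[np.float64(4.3), np.float64(-24.4), np.float64(0.2)] 0.12
```

```bash
python3 -m creep '{"translation":[[0.9,-5.3,0.2],[1.6,-10.4,0.2],[2.4,-15.4,0.2],[3.3,-20.3,0.2],[4.1,-24.3,0.2]],"yaw":[0.025,0.05,0.075,0.1,0.12],"gripper":[255,255,255,255,255]}'; python3 sw.py 0.013 .1997 .02,.04,.06,.08,.1
```

```text
time_s: 10.48
ee_pos: [0.5023, 0.0262, 0.0811]
eef_rot: [3.138, -0.021, -2.918]
force: [-7.2, 2.7, -0.3]
grip_width: 0.0248
phi 3.3476 yaw 3.3648 lever~ 0.9628 r 0.2004 Fr 6.5 Ft -4.1 Mz 0.37 z 0.0811 q6 -1.813 t 10.4833
[np.float64(1.8), np.float64(-4.6), np.float64(0.1)] 0.02
[np.float64(2.7), np.float64(-8.4), np.float64(0.1)] 0.04
[np.float64(3.7), np.float64(-12.3), np.float64(0.1)] 0.06
[np.float64(4.8), np.float64(-16.1), np.float64(0.1)] 0.08
[np.float64(6.0), np.float64(-20.0), np.float64(0.1)] 0.1
```

```bash
python3 -m creep '{"translation":[[1.6,-4.5,0.1],[2.6,-8.4,0.1],[3.6,-12.3,0.1],[4.7,-16.1,0.1],[5.9,-20,0.1]],"yaw":[0.02,0.04,0.06,0.08,0.1],"gripper":[255,255,255,255,255]}'; python3 sw.py 0.014 .1997 .02,.04,.06,.08,.1
```

```text
time_s: 10.9
ee_pos: [0.507, 0.0069, 0.081]
eef_rot: [3.136, -0.024, -2.817]
force: [-10.7, 5.0, 0.8]
grip_width: 0.0247
phi 3.4468 yaw 3.4666 lever~ 1.0646 r 0.2008 Fr 8.7 Ft -8.0 Mz 0.36 z 0.081 q6 -1.95 t 10.9
[np.float64(2.7), np.float64(-4.6), np.float64(0.2)] 0.02
[np.float64(4.0), np.float64(-8.3), np.float64(0.2)] 0.04
[np.float64(5.4), np.float64(-12.1), np.float64(0.2)] 0.06
[np.float64(6.9), np.float64(-15.8), np.float64(0.2)] 0.08
[np.float64(8.5), np.float64(-19.4), np.float64(0.2)] 0.1
```

```bash
python3 -m creep '{"translation":[[2.1,-4.6,0.1],[3.4,-8.3,0.1],[4.8,-12.1,0.1],[6.3,-15.8,0.1],[7.9,-19.4,0.1]],"yaw":[0.02,0.04,0.06,0.08,0.1],"gripper":[255,255,255,255,255]}'; python3 sw.py 0.016 .2003 .015,.03,.045,.06,.075
```

```text
time_s: 11.32
ee_pos: [0.5135, -0.0118, 0.0809]
eef_rot: [3.133, -0.027, -2.715]
force: [-12.1, 4.3, 1.9]
grip_width: 0.0242
phi 3.5452 yaw 3.5684 lever~ 1.1664 r 0.2011 Fr 9.5 Ft -8.8 Mz 0.2 z 0.0809 q6 -2.085 t 11.3167
[np.float64(2.5), np.float64(-3.7), np.float64(0.3)] 0.015
[np.float64(3.8), np.float64(-6.5), np.float64(0.3)] 0.03
[np.float64(5.1), np.float64(-9.2), np.float64(0.3)] 0.045
[np.float64(6.4), np.float64(-11.9), np.float64(0.3)] 0.06
[np.float64(7.8), np.float64(-14.5), np.float64(0.3)] 0.075
```

```bash
python3 -m creep '{"translation":[[1.7,-3.4,0.4],[3,-6.2,0.8],[4.4,-9,1],[5.8,-11.8,1],[7.2,-14.4,1]],"yaw":[0.015,0.03,0.045,0.06,0.075],"gripper":[255,255,255,255,255]}'; python3 sw.py 0.018 .2009 .015,.03,.045,.06,.075 .0823
```

```text
time_s: 11.73
ee_pos: [0.5197, -0.0254, 0.0814]
eef_rot: [3.131, -0.028, -2.638]
force: [-7.4, 4.2, -2.1]
grip_width: 0.0246
phi 3.6198 yaw 3.6448 lever~ 1.2428 r 0.2013 Fr 4.6 Ft -7.2 Mz 0.16 z 0.0814 q6 -2.185 t 11.7333
[np.float64(2.5), np.float64(-3.7), np.float64(0.9)] 0.015
[np.float64(3.9), np.float64(-6.3), np.float64(0.9)] 0.03
[np.float64(5.4), np.float64(-9.0), np.float64(0.9)] 0.045
[np.float64(7.0), np.float64(-11.5), np.float64(0.9)] 0.06
[np.float64(8.6), np.float64(-14.1), np.float64(0.9)] 0.075
```

```bash
python3 -m creep '{"translation":[[1.7,-2.8,0.2],[3.1,-5.4,0.4],[4.6,-8,0.5],[6.2,-10.6,0.5],[7.8,-13.1,0.5]],"yaw":[0.015,0.03,0.045,0.06,0.075],"gripper":[255,255,255,255,255]}'; python3 sw.py 0.019 .2011 .01,.02,.03,.04,.05 .082
```

```text
time_s: 12.15
ee_pos: [0.5268, -0.0382, 0.0817]
eef_rot: [3.129, -0.03, -2.562]
force: [-6.3, 2.2, -2.0]
grip_width: 0.0245
phi 3.6921 yaw 3.7209 lever~ 1.3189 r 0.2014 Fr 4.3 Ft -5.2 Mz 0.02 z 0.0817 q6 -2.281 t 12.15
[np.float64(2.4), np.float64(-3.2), np.float64(0.3)] 0.01
[np.float64(3.5), np.float64(-4.9), np.float64(0.3)] 0.02
[np.float64(4.6), np.float64(-6.6), np.float64(0.3)] 0.03
[np.float64(5.7), np.float64(-8.2), np.float64(0.3)] 0.04
[np.float64(6.9), np.float64(-9.9), np.float64(0.3)] 0.05
```

```bash
python3 -m creep '{"translation":[[1,-1.7,0],[2.1,-3.4,0],[3.2,-5.1,0.2],[4.3,-6.8,0.2],[5.4,-8.5,0.2]],"yaw":[0.01,0.02,0.03,0.04,0.05],"gripper":[255,255,255,255,255]}'; python3 sw.py 0.028 .2013 .006,.012,.018,.024,.03 .0819
```

```text
time_s: 12.57
ee_pos: [0.5323, -0.0468, 0.0819]
eef_rot: [3.129, -0.03, -2.511]
force: [-2.7, 0.7, -1.5]
grip_width: 0.0244
phi 3.743 yaw 3.7719 lever~ 1.3699 r 0.2016 Fr 1.8 Ft -2.1 Mz 0.07 z 0.0819 q6 -2.344 t 12.5667
[np.float64(1.0), np.float64(-1.0), np.float64(-0.0)] 0.006
[np.float64(1.7), np.float64(-2.0), np.float64(-0.0)] 0.012
[np.float64(2.4), np.float64(-3.0), np.float64(-0.0)] 0.018
[np.float64(3.1), np.float64(-3.9), np.float64(-0.0)] 0.024
[np.float64(3.8), np.float64(-4.9), np.float64(-0.0)] 0.03
```

```bash
python3 -m creep '{"translation":[[0.6,-1,0],[1.3,-2,0],[2,-3,0],[2.7,-3.9,0]],"yaw":[0.006,0.012,0.018,0.024],"gripper":[255,255,255,255]}'; python3 sw.py 0.029 .2015 .006,.012,.018,.024,.03 .0819
```

```text
time_s: 12.9
ee_pos: [0.5351, -0.051, 0.082]
eef_rot: [3.13, -0.03, -2.487]
force: [-2.4, -0.7, -1.5]
grip_width: 0.0246
phi 3.7678 yaw 3.7964 lever~ 1.3944 r 0.2016 Fr 2.4 Ft -0.9 Mz 0.03 z 0.082 q6 -2.374 t 12.9
[np.float64(0.8), np.float64(-0.8), np.float64(-0.1)] 0.006
[np.float64(1.5), np.float64(-1.8), np.float64(-0.1)] 0.012
[np.float64(2.2), np.float64(-2.8), np.float64(-0.1)] 0.018
[np.float64(2.9), np.float64(-3.8), np.float64(-0.1)] 0.024
[np.float64(3.7), np.float64(-4.7), np.float64(-0.1)] 0.03
```

```bash
python3 -m creep '{"translation":[[0.7,-1,0],[1.4,-2,0],[2.1,-3,0]],"yaw":[0.006,0.012,0.018],"gripper":[255,255,255]}'; python3 sw.py 0.029 .2015 .006,.012,.018,.024,.03 .0819
```

```text
time_s: 13.15
ee_pos: [0.5375, -0.0541, 0.082]
eef_rot: [3.13, -0.029, -2.468]
force: [0.8, -0.3, -2.3]
grip_width: 0.0245
phi 3.7872 yaw 3.815 lever~ 1.413 r 0.2016 Fr -0.5 Ft 0.7 Mz -0.07 z 0.082 q6 -2.397 t 13.15
[np.float64(0.7), np.float64(-0.7), np.float64(-0.1)] 0.006
[np.float64(1.4), np.float64(-1.6), np.float64(-0.1)] 0.012
[np.float64(2.2), np.float64(-2.6), np.float64(-0.1)] 0.018
[np.float64(2.9), np.float64(-3.6), np.float64(-0.1)] 0.024
[np.float64(3.7), np.float64(-4.5), np.float64(-0.1)] 0.03
```

```bash
python3 -m creep '{"translation":[[0.8,-0.8,0],[1.5,-1.8,0],[2.2,-2.7,0]],"yaw":[0.006,0.012,0.018],"gripper":[255,255,255]}'; python3 sw.py 0.029 .2015
```

```text
time_s: 13.4
ee_pos: [0.5402, -0.0572, 0.0822]
eef_rot: [3.131, -0.029, -2.45]
force: [3.5, -1.1, -2.9]
grip_width: 0.0248
phi 3.8075 yaw 3.8329 lever~ 1.4309 r 0.2013 Fr -2.0 Ft 3.0 Mz -0.55 z 0.0822 q6 -2.419 t 13.4
```

```bash
python3 sw.py 0.029 .2015 .006,.012,.018,.024,.03 .0819
```

```text
phi 3.8075 yaw 3.8329 lever~ 1.4309 r 0.2013 Fr -2.0 Ft 3.0 Mz -0.55 z 0.0822 q6 -2.419 t 13.4
[np.float64(0.2), np.float64(-0.5), np.float64(-0.3)] 0.006
[np.float64(0.9), np.float64(-1.4), np.float64(-0.3)] 0.012
[np.float64(1.7), np.float64(-2.4), np.float64(-0.3)] 0.018
[np.float64(2.4), np.float64(-3.3), np.float64(-0.3)] 0.024
[np.float64(3.2), np.float64(-4.2), np.float64(-0.3)] 0.03
```

```bash
python3 -m creep '{"translation":[[0.6,-0.8,0],[1.2,-1.6,0],[1.2,-1.6,0]],"yaw":[0,0,0],"gripper":[255,255,255]}'; python3 sw.py 0.022 .2012 0,.006,.012,.018,.024 .0821
```

```text
time_s: 13.65
ee_pos: [0.5413, -0.0587, 0.0821]
eef_rot: [3.131, -0.029, -2.45]
force: [-0.2, 0.4, -2.9]
grip_width: 0.025
phi 3.817 yaw 3.8331 lever~ 1.4311 r 0.2014 Fr -0.1 Ft -0.4 Mz -0.04 z 0.0821 q6 -2.422 t 13.65
[np.float64(-0.6), np.float64(1.1), np.float64(0.0)] 0.0
[np.float64(0.2), np.float64(0.1), np.float64(0.0)] 0.006
[np.float64(1.0), np.float64(-0.8), np.float64(0.0)] 0.012
[np.float64(1.7), np.float64(-1.7), np.float64(0.0)] 0.018
[np.float64(2.5), np.float64(-2.7), np.float64(0.0)] 0.024
```

```bash
python3 - <<'E'
from h import *
c=snap('top','top5');s=snap('scene','scene5')
def proj(c,X):
    p=np.array(c['R'])@X+np.array(c['t']);return c['fx']*p[0]/p[2]+c['cx'],c['fy']*p[1]/p[2]+c['cy']
X=np.array([.66,.03,.07]);L=[]
for k in(c,s):
    u,v=map(int,proj(k,X));print(u,v);L.append(cv2.resize(k['pixels'][v-50:v+50,u-33:u+33,::-1],None,fx=6,fy=6,interpolation=cv2.INTER_CUBIC))
cv2.imwrite('pics/c5.png',np.hstack(L))
E
```

```text
314 170
364 277
```

View pics/c5.png

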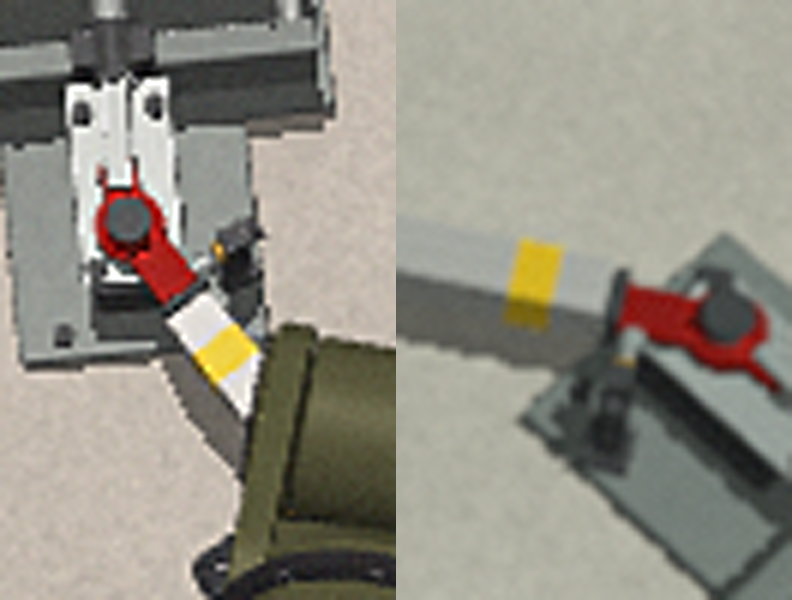

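Both views show the bar's mouth tight against the dark shoulder, with the stop button close to the red arm. The forces are near zero, so I'll press on gently.

```bash
python3 -m creep '{"translation":[[0.6,-0.8,0],[1.2,-1.6,0],[1.8,-2.3,0],[1.8,-2.3,0]],"yaw":[0.004,0.008,0.012,0.012],"gripper":[255,255,255,255]}'; python3 sw.py 0.022 .2012
```

```text
time_s: 14.08
ee_pos: [0.5431, -0.061, 0.0821]
eef_rot: [3.131, -0.029, -2.438]
force: [-0.3, 0.6, -2.6]
grip_width: 0.0247
phi 3.8313 yaw 3.8455 lever~ 1.4435 r 0.2015 Fr -0.1 Ft -0.6 Mz 0.06 z 0.0821 q6 -2.438 t 14.0833
```

```bash
python3 -m creep '{"translation":[[0.6,-0.8,0],[1.2,-1.5,0],[1.8,-2.3,0],[1.8,-2.3,0]],"yaw":[0.004,0.008,0.012,0.012],"gripper":[255,255,255,255]}'; python3 sw.py 0.022 .2012;  python3 -m creep '{"translation":[[0.6,-0.7,0],[1.2,-1.4,0],[1.2,-1.4,0]],"yaw":[0.004,0.008,0.008],"gripper":[255,255,255]}'; python3 sw.py 0.022 .2012
```

```text
time_s: 14.42
ee_pos: [0.545, -0.0634, 0.0821]
eef_rot: [3.131, -0.029, -2.425]
force: [0.2, -0.4, -2.8]
grip_width: 0.0246
phi 3.8466 yaw 3.8579 lever~ 1.4559 r 0.2016 Fr 0.2 Ft 0.4 Mz 0.08 z 0.0821 q6 -2.453 t 14.4167
time_s: 14.67
ee_pos: [0.5461, -0.0647, 0.082]
eef_rot: [3.13, -0.029, -2.417]
force: [-1.6, 2.0, -2.1]
grip_width: 0.025
phi 3.8549 yaw 3.8664 lever~ 1.4644 r 0.2016 Fr -0.1 Ft -2.5 Mz 0.22 z 0.082 q6 -2.464 t 14.6667
```

```bash
python3 -m creep '{"translation":[[0.4,-0.5,0],[0.8,-1,0],[1.2,-1.5,0],[1.2,-1.5,0]],"yaw":[0.002,0.004,0.006,0.006],"gripper":[255,255,255,255]}'; python3 sw.py 0.022 .2012
```

```text
time_s: 15.0
ee_pos: [0.5471, -0.0658, 0.0818]
eef_rot: [3.129, -0.029, -2.41]
force: [-3.0, 6.1, -1.5]
grip_width: 0.0244
phi 3.8622 yaw 3.873 lever~ 1.471 r 0.2015 Fr -1.8 Ft -6.5 Mz 0.38 z 0.0818 q6 -2.472 t 15.0
```

```bash
python3 -m creep '{"translation":[[0.4,-0.5,0],[0.8,-1,0],[1,-1.3,0],[1,-1.3,0]],"yaw":[0.002,0.004,0.005,0.005],"gripper":[255,255,255,255]}'; python3 sw.py 0.022 .2012
```

```text
time_s: 15.33
ee_pos: [0.5477, -0.0665, 0.0817]
eef_rot: [3.127, -0.029, -2.405]
force: [-4.8, 6.2, -0.4]
grip_width: 0.0243
phi 3.867 yaw 3.8786 lever~ 1.4766 r 0.2016 Fr -0.6 Ft -7.8 Mz 0.4 z 0.0817 q6 -2.48 t 15.3333
```

```bash
python3 -m creep '{"translation":[[0.5,-0.7,0],[1,-1.3,0],[1.3,-1.7,0],[1.3,-1.7,0],[1.3,-1.7,0]],"yaw":[0.002,0.004,0.004,0.004,0.004],"gripper":[255,255,255,255,255]}'; python3 sw.py 0.022 .2012
```

```text
time_s: 15.75
ee_pos: [0.5485, -0.0673, 0.0815]
eef_rot: [3.125, -0.03, -2.4]
force: [-5.1, 9.0, 0.4]
grip_width: 0.0245
phi 3.8726 yaw 3.8834 lever~ 1.4814 r 0.2015 Fr -2.2 Ft -10.1 Mz 0.5 z 0.0815 q6 -2.487 t 15.75
```

```bash
python3 -m creep '{"translation":[[-1.3,1.6,0.2],[-2.6,3.2,0.4],[-3.8,4.8,0.5],[-5,6.3,0.6],[-5.3,6.8,0.6]],"yaw":[-0.01,-0.02,-0.03,-0.038,-0.042],"gripper":[255,255,255,255,255]}'; python3 sw.py 0.022 .2012
python3 - <<'E'
from h import *
c=snap('top','top6');s=snap('scene','scene6')
def proj(c,X):
    p=np.array(c['R'])@X+np.array(c['t']);return c['fx']*p[0]/p[2]+c['cx'],c['fy']*p[1]/p[2]+c['cy']
X=np.array([.66,.03,.07]);L=[]
for k in(c,s):
    u,v=map(int,proj(k,X));L.append(cv2.resize(k['pixels'][v-50:v+50,u-33:u+33,::-1],None,fx=6,fy=6,interpolation=cv2.INTER_CUBIC))
cv2.imwrite('pics/c6.png',np.hstack(L))
E
```

```text
time_s: 16.17
ee_pos: [0.5431, -0.0606, 0.0822]
eef_rot: [3.126, -0.03, -2.443]
force: [-1.8, -1.2, -2.8]
grip_width: 0.0245
phi 3.8301 yaw 3.8403 lever~ 1.4383 r 0.2012 Fr 2.2 Ft -0.2 Mz -0.08 z 0.0822 q6 -2.435 t 16.1667
```

View pics/c6.png

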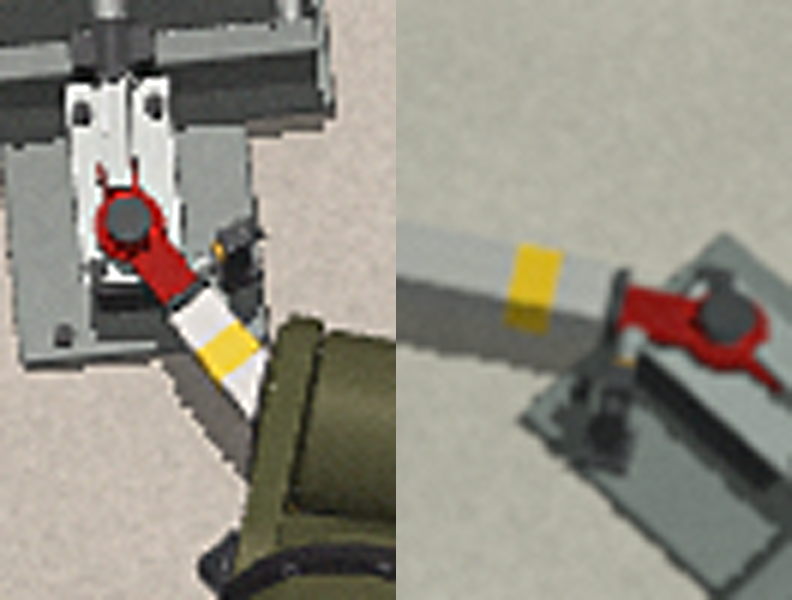

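Both views show the red arm on the stop button with the bar home and unloaded. q6 nears its limit during the draw-off, so I'll let the yaw ease back within the growing clearance.

```bash
cat > wd.py <<'E'
from h import *
import sys
P=np.array([.699,.0655]);psi=3.815
o=ctrl.get_obs();p=o['ee_pos'][:2];yaw=o['eef_rot'][2]%(2*np.pi)
u=np.array([np.cos(yaw),np.sin(yaw)]);t=np.array([-u[1],u[0]])
print('yaw',yaw.round(4),'Fax',(o['force'][:2]@u).round(1),'Ft',(o['force'][:2]@t).round(1),'Mz',o['moment'][2].round(2),'q6',o['qpos'][5].round(3),'dist',np.linalg.norm(p-P).round(4))
for w in map(float,sys.argv[1].split(',')):
    b=np.interp(w,[0,.025,.05,.075,.1],[.02,-.02,-.06,-.09,-.11]);rc=(.12+.048+min(w,.072))/2
    e=lambda a:np.array([np.cos(a),np.sin(a)])
    q=P+rc*e(psi-.0155)+(.2006+w-rc)*e(psi-.0155+b)
    print(w,((q-p)*1e3).round(1),(psi+b-yaw).round(3))
E
python3 wd.py .003,.006,.010,.014,.018
```

```text
yaw 3.8411 Fax 2.0 Ft 0.6 Mz -0.05 q6 -2.435 dist 0.2005
0.003 [-4.2  0.3] -0.011
0.006 [-6.9 -1.1] -0.016
0.01 [-10.5  -3. ] -0.022
0.014 [-14.2  -4.8] -0.028
0.018 [-17.8  -6.6] -0.035
```

```bash
python3 -m creep '{"translation":[[-2.5,-1,0],[-6,-1.5,0],[-9.8,-3,0],[-14,-4.8,0],[-17.8,-6.6,0]],"yaw":[-0.005,-0.012,-0.02,-0.028,-0.035],"gripper":[255,255,255,255,255]}'; python3 wd.py .022,.026,.03,.034,.038
```

```text
time_s: 16.68
ee_pos: [0.525, -0.0675, 0.0822]
eef_rot: [3.126, -0.029, -2.478]
force: [1.1, -0.3, -2.9]
grip_width: 0.0245
yaw 3.8051 Fax -0.7 Ft 0.9 Mz -0.02 q6 -2.418 dist 0.219
0.022 [-3.3 -1.6] -0.005
0.026 [-7.  -3.3] -0.012
0.03 [-10.7  -5. ] -0.018
0.034 [-14.4  -6.8] -0.024
0.038 [-18.1  -8.4] -0.031
```

```bash
python3 -m creep '{"translation":[[-3.3,-1.6,0],[-7,-3.3,0],[-10.7,-5,0],[-14.4,-6.8,0],[-18.1,-8.4,0]],"yaw":[-0.005,-0.012,-0.018,-0.024,-0.031],"gripper":[255,255,255,255,255]}'; python3 wd.py .042,.046,.05,.054,.058
```

```text
time_s: 17.1
ee_pos: [0.5066, -0.0762, 0.0823]
eef_rot: [3.126, -0.029, -2.51]
force: [1.4, -0.8, -2.9]
grip_width: 0.0244
yaw 3.7734 Fax -0.6 Ft 1.4 Mz -0.17 q6 -2.41 dist 0.2389
0.042 [-3.4 -1.5] -0.006
0.046 [-7.1 -3.1] -0.012
0.05 [-10.9  -4.7] -0.018
0.054 [-14.5  -6.5] -0.023
0.058 [-18.1  -8.2] -0.028
```

```bash
python3 -m creep '{"translation":[[-2.8,-2.3,0],[-6.5,-4,0],[-10.3,-5.6,0],[-14,-7.3,0],[-17.6,-9,0]],"yaw":[-0.005,-0.01,-0.015,-0.02,-0.024],"gripper":[255,255,255,255,255]}'; python3 wd.py .062,.066,.07,.075,.08
```

```text
time_s: 17.52
ee_pos: [0.4886, -0.0853, 0.0823]
eef_rot: [3.126, -0.029, -2.534]
force: [0.3, -0.5, -3.7]
grip_width: 0.0252
yaw 3.7489 Fax 0.1 Ft 0.6 Mz -0.03 q6 -2.411 dist 0.2589
0.062 [-3.8 -0.8] -0.008
0.066 [-7.4 -2.6] -0.013
0.07 [-11.1  -4.3] -0.018
0.075 [-15.7  -6.3] -0.024
0.08 [-20.3  -8.4] -0.028
```

```bash
python3 -m creep '{"translation":[[-4.5,-2.7,0],[-9,-5.5,0],[-14,-8.8,0],[-20,-13,0],[-28,-18,0]],"yaw":[-0.003,-0.006,-0.01,-0.015,-0.02],"gripper":[255,255,255,255,255]}'; python3 wd.py .075
python3 - <<'E'
from h import *
c=snap('top','top7')
b=c['pixels'][:,:,::-1]
cv2.imwrite('pics/c7.png',cv2.resize(b[90:260,230:480],None,fx=3.2,fy=3.2,interpolation=cv2.INTER_CUBIC))
E
```

```text
time_s: 17.93
ee_pos: [0.46, -0.1036, 0.0822]
eef_rot: [3.126, -0.029, -2.555]
force: [0.6, -0.6, -3.4]
grip_width: 0.0247
yaw 3.7287 Fax -0.2 Ft 0.8 Mz 0.02 q6 -2.442 dist 0.2928
0.075 [12.8 12.1] -0.004
```

View pics/c7.png

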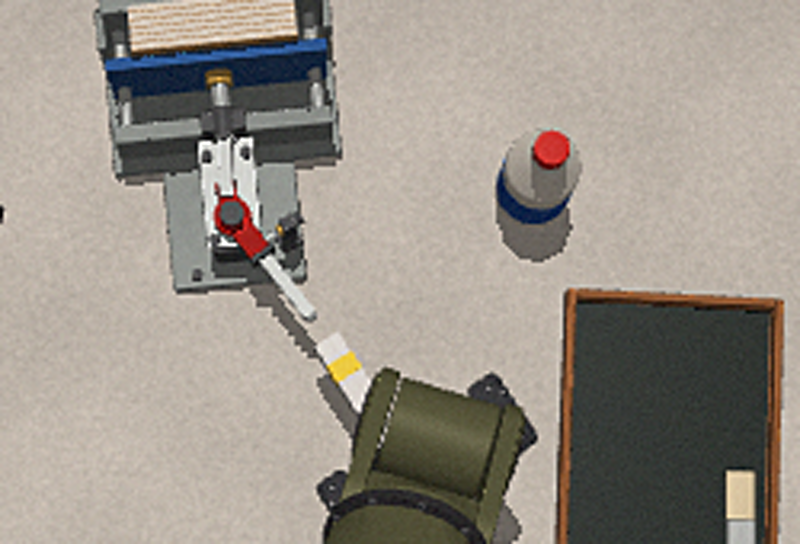

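The lever stands on the stop button at about (275,235) in the crop, the jaw is closed on the pads, and the bar's mouth at (330,345) is clear of the tongue tip at (310,315). Now carrying the bar back to the tray.

```bash
python3 -m creep '{"translation":[[-6,-4,10],[-10,-8,30],[-10,-25,50],[-10,-45,70],[-10,-70,80]],"yaw":[0,-0.03,-0.08,-0.13,-0.19],"gripper":[255,255,255,255,255]}'
python3 -m creep '{"translation":[[0,-25,0],[0,-50,0],[0,-75,0],[0,-100,0],[0,-115,0]],"yaw":[-0.05,-0.1,-0.15,-0.2,-0.25],"gripper":[255,255,255,255,255]}'
python3 -m creep '{"translation":[[0,-8,-10],[0,-16,-25],[0,-22,-45],[0,-28,-60],[0,-30,-70]],"yaw":[-0.04,-0.08,-0.11,-0.13,-0.13],"gripper":[255,255,255,255,255]}'
```

```text
time_s: 18.4
ee_pos: [0.4489, -0.1749, 0.1645]
eef_rot: [3.127, -0.028, -2.747]
force: [0.6, 0.2, -2.3]
grip_width: 0.0245
time_s: 18.82
ee_pos: [0.4483, -0.2921, 0.1644]
eef_rot: [3.127, -0.028, -3.001]
force: [0.5, -0.1, -3.1]
grip_width: 0.0244
time_s: 19.23
ee_pos: [0.4475, -0.3225, 0.0927]
eef_rot: [3.126, -0.03, -3.132]
force: [-0.4, 0.1, -2.6]
grip_width: 0.0245
```

```bash
python3 -m creep '{"translation":[[1,2,-8],[2,4,-18],[2,4,-28],[2,4,-36],[2,4,-40]],"yaw":[0,0,0,0,0],"gripper":[255,255,255,255,255]}'
python3 - <<'E'
from h import *
o=ctrl.get_obs();p=o['ee_pos'];print(p,o['force'],o['moment'])
for n in('top','scene'):
    c=snap(n,n+'8');P,ok=cloud(c)
    m=ok&(abs(P[...,1]-p[1])<.012)&(abs(P[...,2]-(p[2]))<.012)&(abs(P[...,0]-p[0])<.17)
    Q=P[m];
    for a in(-.16,-.11,.05,.1,.13):
        s=Q[(Q[:,0]-p[0]>a)&(Q[:,0]-p[0]<a+.04)]
        if len(s)>5: print(n,a+.02,len(s),np.median(s[:,2]).round(4),np.median(s[:,1]).round(4))
    if len(Q):print(Q[:,0].min(),Q[:,0].max())
E
```

```text
time_s: 19.65
ee_pos: [0.4493, -0.3181, 0.0517]
eef_rot: [3.126, -0.031, -3.132]
force: [0.3, -0.4, -3.4]
grip_width: 0.0244
[ 0.44934445 -0.31805697  0.05170396] [ 0.2687421  -0.4071212  -3.42305051] [ 0.08672617 -0.22412443  0.02090043]
top 0.07 41 0.0484 -0.3126
top 0.12000000000000001 107 0.0489 -0.3184
top 0.15 55 0.0481 -0.3183
0.511100842507386 0.6000464059346079
scene 0.07 161 0.05 -0.3183
scene 0.12000000000000001 162 0.0498 -0.318
scene 0.15 102 0.0485 -0.3181
0.4177779405245992 0.6035480725601802
```

```bash
python3 -m creep '{"translation":[[0,0,-4],[0,0,-8],[0,0,-10],[0,0,-12],[0,0,-12.5]],"yaw":[0,0,0,0,0],"gripper":[255,255,255,255,255]}' 12
python3 -m creep '{"translation":[[0,0,-0.7],[0,0,-1.4],[0,0,-2.1],[0,0,-2.8],[0,0,-3.4]],"yaw":[0,0,0,0,0],"gripper":[255,255,255,255,255]}' 12
python3 -m creep '{"translation":[[0,0,-0.5],[0,0,-1],[0,0,-1.5]],"yaw":[0,0,0],"gripper":[255,255,255]}' 8
python3 -c "
from h import *
o=ctrl.get_obs();print(o['force'],o['moment'])"
```

```text
time_s: 20.17
ee_pos: [0.4493, -0.3182, 0.0394]
eef_rot: [3.126, -0.031, -3.132]
force: [0.1, 0.2, -1.7]
grip_width: 0.0251
time_s: 20.58
ee_pos: [0.4493, -0.3183, 0.0361]
eef_rot: [3.126, -0.031, -3.132]
force: [-0.1, -0.3, -1.8]
grip_width: 0.0251
time_s: 20.83
ee_pos: [0.4494, -0.3183, 0.0347]
eef_rot: [3.126, -0.031, -3.132]
force: [-2.9, 2.9, 7.1]
grip_width: 0.0249
[-2.85432516  2.92190345  7.11170186] [0.59903436 0.43781018 0.03524161]
```

```bash
python3 -m creep '{"translation":[[0,0,0],[0,0,0],[0,0,0]],"yaw":[0,0,0],"gripper":[255,255,255]}' 3
python3 -m creep '{"translation":[[0,0,0],[0,0,0],[0,0,0],[0,0,0],[0,0,0]],"yaw":[0,0,0,0,0],"gripper":[180,170,160,150,140]}' 3
python3 -m creep '{"translation":[[0,0,0],[0,0,0],[0,0,0],[0,0,0]],"yaw":[0,0,0,0],"gripper":[125,120,115,115]}' 3
```

```text
time_s: 21.08
ee_pos: [0.4494, -0.3183, 0.0347]
eef_rot: [3.126, -0.03, -3.132]
force: [-0.2, 0.6, -2.8]
grip_width: 0.0249
time_s: 21.5
ee_pos: [0.4494, -0.3183, 0.0348]
eef_rot: [3.126, -0.03, -3.132]
force: [-1.1, -0.3, -0.7]
grip_width: 0.0413
time_s: 21.83
ee_pos: [0.4494, -0.3183, 0.0348]
eef_rot: [3.126, -0.03, -3.132]
force: [0.5, -0.3, 0.1]
grip_width: 0.0512
```

Released, and the forces are back to zero. I'll rise straight up, swing clear to the right and check.

```bash
python3 -m creep '{"translation":[[0,0,10],[0,0,30],[0,0,60],[0,0,95],[0,0,130]],"yaw":[0,0,0,0,0],"gripper":[115,115,115,115,115]}'
python3 -m creep '{"translation":[[-30,-25,10],[-65,-50,20],[-100,-80,30],[-135,-110,40],[-150,-130,40]],"yaw":[0,0,0,0,0],"gripper":[115,115,115,115,115]}'
python3 -m creep '{"translation":[[-30,-20,0],[-60,-40,0],[-80,-60,0],[-80,-60,0]],"yaw":[0,0,0,0],"gripper":[115,115,115,115]}'
python3 - <<'E'
from h import *
c=snap('top','top9');im=c['pixels'][:,:,::-1]
a=cv2.resize(im[75:200,250:350],None,fx=4.8,fy=4.8,interpolation=cv2.INTER_CUBIC)[:600,:480]
b=cv2.resize(im[175:325,400:480],None,fx=4,fy=4,interpolation=cv2.INTER_CUBIC)
cv2.imwrite('pics/end.png',np.hstack([a,b]))
P,ok=cloud(c);m=ok&(abs(P[...,1]+.319)<.02)&(P[...,2]>.028)&(P[...,2]<.05)&(P[...,0]>.28)&(P[...,0]<.62)
Q=P[m];print(cv2.minAreaRect((Q[:,:2]*1e3).astype(np.float32)))
for a in(.3,.35,.4,.5,.56):
    s=Q[(Q[:,0]>a)&(Q[:,0]<a+.04)];print(a,len(s),np.median(s[:,2]).round(4) if len(s) else '')
c0=load('top0');d=cv2.absdiff(c0['pixels'],c['pixels']).max(2)>60;n,l,s,_=cv2.connectedComponentsWithStats(d.astype(np.uint8));print([list(x) for x in s[1:] if x[4]>15])
E
```

```text
time_s: 22.25
ee_pos: [0.4491, -0.3181, 0.1669]
eef_rot: [3.126, -0.031, -3.132]
force: [-0.1, -0.7, -0.0]
grip_width: 0.0518
time_s: 22.67
ee_pos: [0.3085, -0.4418, 0.2088]
eef_rot: [3.138, -0.044, 3.121]
force: [1.0, 0.4, 0.7]
grip_width: 0.0514
time_s: 23.0
ee_pos: [0.2718, -0.4764, 0.2041]
eef_rot: [-3.118, -0.077, 3.063]
force: [-0.5, 0.3, -0.6]
grip_width: 0.0517
((450.245361328125, -317.9152526855469), (296.8267822265625, 27.35909080505371), 0.43970659375190735)
0.3 116 0.0344
0.35 119 0.0354
0.4 116 0.035
0.5 117 0.0351
0.56 112 0.0343
[[np.int32(263), np.int32(102), np.int32(70), np.int32(27), np.int32(629)], [np.int32(297), np.int32(132), np.int32(17), np.int32(39), np.int32(171)], [np.int32(283), np.int32(159), np.int32(18), np.int32(21), np.int32(157)], [np.int32(307), np.int32(167), np.int32(23), np.int32(35), np.int32(209)], [np.int32(273), np.int32(179), np.int32(11), np.int32(9), np.int32(18)], [np.int32(276), np.int32(181), np.int32(23), np.int32(19), np.int32(126)], [np.int32(293), np.int32(273), np.int32(305), np.int32(207), np.int32(18288)], [np.int32(459), np.int32(315), np.int32(9), np.int32(5), np.int32(22)], [np.int32(272), np.int32(329), np.int32(16), np.int32(8), np.int32(29)], [np.int32(255), np.int32(338), np.int32(42), np.int32(58), np.int32(814)], [np.int32(300), np.int32(358), np.int32(8), np.int32(9), np.int32(24)], [np.int32(358), np.int32(364), np.int32(18), np.int32(11), np.int32(26)], [np.int32(346), np.int32(383), np.int32(43), np.int32(11), np.int32(56)], [np.int32(301), np.int32(449), np.int32(27), np.int32(27), np.int32(202)]]
```

View pics/end.png

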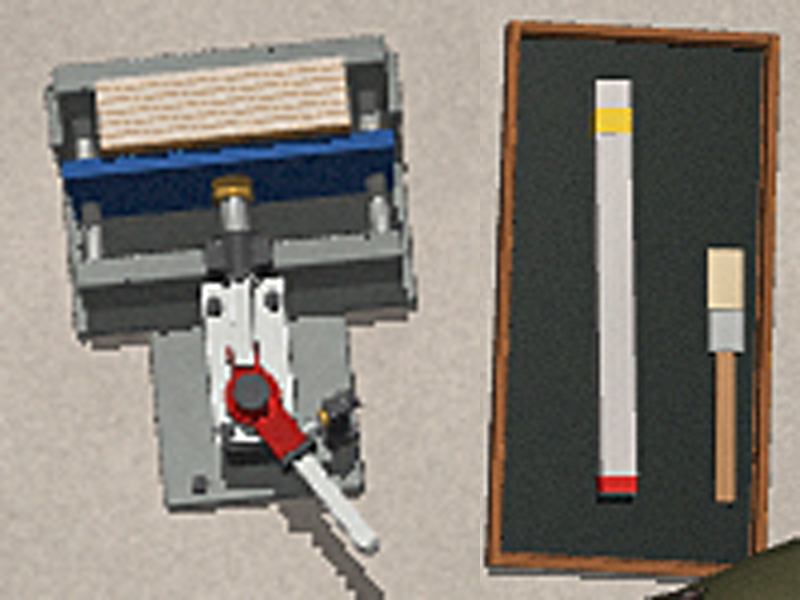

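The end view shows the jaw on the pads, the lever against the stop button at about (315,425), and the bar flat in its old place (tops at 34–35 mm along its length). The brush is unmoved. I'll check the joints and let the arm settle before handing in.

```bash
python3 -c "
from h import *
o=ctrl.get_obs();print(o['qpos'],o['joint_vel'])"
python3 -m creep '{"translation":[[15,10,0],[30,20,0],[40,30,0],[40,30,0],[40,30,0]],"yaw":[-0.1,-0.2,-0.3,-0.35,-0.35],"gripper":[115,115,115,115,115]}'
python3 -c "
from h import *
o=ctrl.get_obs();print(o['qpos'],o['joint_vel'],o['force']);ctrl.hand_in()"
```

```text
[-1.08335253  0.32900944  1.53379418 -0.08108187  1.30174324 -2.55391943] [ 0.0241224  -0.00711392  0.01114086  0.01387108  0.0018004   0.00014878]
time_s: 23.47
ee_pos: [0.3131, -0.4455, 0.2037]
eef_rot: [-3.119, -0.078, 2.713]
force: [-0.4, -0.5, -0.4]
grip_width: 0.0518
[-0.99711487  0.33729293  1.52312932 -0.06289071  1.33516195 -2.12417877] [-0.0215604  -0.00124752  0.00217206 -0.00782447 -0.00887719 -0.11253564] [-0.42833209 -0.48556636 -0.40332155]
the job is handed in; nothing more can be done
```

The pad press is locked and the bar is back flat in the tray, but a wrist joint ran to its range limit at the very end, which could count as a failure. I handed in at 23.5 s of the 72 s allowed.

- **Fitting the bar:** I slid it on until I felt about 13 N at the shoulder, and the camera showed it home.
- **Locking:** I swung the lever slowly past the dead point. Swinging took up to about 1.6 Nm. At the stop screw I pressed until the torque reached about 1.5 Nm, roughly 1.2 Nm more than swinging it there took. By my estimate that is about 36 N on the screw.
- **After draw-off:** I unloaded the bar and drew it off with hardly any force. The lever stayed against the stop, and the last picture shows it there with the jaw closed on the pads.
- **Bar in tray:** it lies within about 1.5 mm of where it started, with its top at 34–35 mm along its whole length. The first end to touch did so at about 10 N, because the tool had tilted about 0.02 rad during the swing.
- **Other things:** comparing the top view before and after showed changes only at the press and the arm.

**Joint limit:** as the empty gripper moved away, the last joint reached its end stop. It read -2.554 rad against a stated limit of -2.55. I turned it back to -2.12 rad before handing in. It was touching nothing then and the forces read near zero, but the reading is slightly past the stated range.

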